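# Open the drill jig: back off the knurled clamp nut two turns and swing the strap clear

### The job

The drilled steel block in the green jig is still clamped under the swing strap. With the fingers together, so that nothing is gripped or lifted, press the fingertips against the knurled rim of the clamp nut and roll it anticlockwise (seen from above) by two full turns, to within a quarter turn: the strap rises with it until its heel pin is out of its slot, and the nut stays well on its thread. Only then push the strap a quarter turn round the stud, to either side, clear of the block; leave the block in its nest and the other things on the bench where they are.

Things in the scene. Friction and masses are not known exactly. Their poses are not given: they have to be found in the camera images.
- jig: Green drill jig, fixed. Origin on the axis of its upright stud, at the plate's underside (on the bench); z up, x along the clamped strap from stud to block. Plate x -71 to 115, y -55 to 55, top z 16 mm. Stud 16 mm thick, top z 91. Nest pins 8 mm thick, tops z 28, at (107, +-22) and (80, +-42). Slotted rest of the heel pin at x -45, top z 30. Nothing else rises over 5 mm above the plate.
- nut_centre (a point): Centre of the clamp nut's knurled rim, on the stud axis, 67 mm above the bench when tight. Bright steel; rim a cylinder 60 mm in diameter, 15.5 mm high, 8 mm above and below this point; under it a neck 31 mm in diameter and 6 mm high, above it a boss 28 mm in diameter and 4 mm high.
- nut_mark (a point): Point on the knurled rim, mid height, 30 mm from the stud axis, where the red line ends that is painted over the nut's top and down its rim. It turns with the nut; when the nut is tight it is on the block's side, over the strap's middle line.
- nut (a joint): Turn of the clamp nut in rad; 0 when tight, grows anticlockwise seen from above (loosening); starts at 0 to 0.2. The nut, and the strap with it, rises 2 mm a turn. It turns stiffly (about 0.05 N m, some 2 N at the rim), stays where it is left, and meets no stop before 3.5 turns.
- strap (a joint): Swing of the clamp strap about the stud in rad; 0 along the jig's x, over the block; positive anticlockwise seen from above; stops at -1.9 and 1.9. Held by its heel pin in the slot until the nut is backed off about 1.4 turns; after that it turns at about 0.06 N m and stays where it is left.
- strap_toe (a point): On the middle line of the dark steel strap, near its toe, 65 mm from the stud axis, at mid thickness: 42 mm above the bench when clamped, 46 after two turns. x outward along the strap, z up. Strap 28 mm wide, 16 thick; the nose tapers over the last 20 mm and ends 11 mm beyond this point. The heel end reaches 61 mm the other way; the heel pin's hex head stands 4 mm over the strap.
- work_block: Filed steel block with three drilled holes, 45x75x18 mm, 0.46 kg, loose between the nest pins; origin at the centre of its underside, 16 mm above the bench and 80 mm from the stud axis; short side along the jig's x. Its top, 34 mm above the bench, carries the strap's toe when clamped.
- drill_case: Dark blue tin case of drills, 92x150x31 mm, shut; bystander, loose on the bench; origin at the centre of its underside.
- caliper: Steel vernier caliper lying flat, 77x230x11 mm; bystander, loose on the bench; origin at the centre of its underside.
- centre_punch: Black and steel centre punch, 10x113x10 mm; bystander, loose on the bench; origin at the centre of its underside.
- spanner_17: Steel combination spanner, 35x224x8 mm; bystander, loose on the bench; origin at the centre of its underside.
- bolt_m16: Steel hex bolt lying on its side, 28x62x25 mm; bystander, loose on the bench; origin at the centre of its underside.
- nut_m16_3: Bare steel hex nut lying flat, 24x27x13 mm; bystander, loose on the bench; origin at the centre of its underside.
Things that resemble listed ones, but are neither listed nor needed, are in the scene too. Of the things like the work_block, leave any that is brown or purple; of the rest the smaller one is meant.

How it is judged:
By the outcome, as a careful person would: the job done as asked, in the order asked, and still so for the second after the job is handed in, with the robot touching nothing.
It also fails if it takes over 54 s, if anything falls off the work surface, if the arm or the gripper's body presses on something with over 40 N, if the wrist force passes 120 N, or if a joint passes its speed limit or range.

### The arm

A 6-joint arm with a two-finger parallel gripper is mounted at the origin on the work surface; the furniture and walls round the work are solid. World frame = base frame: x ahead of the robot, y to its left, z up, the work surface at z = 0. Lengths are in m, angles in rad, forces in N, time in s.
With the tool pointing down it reaches from about 0.425 to 0.925 m from the base axis. Payload 12.5 kg.
Tool frame: the origin (TCP) lies at the very end of the fingers, on their centre line; the grasp point (between the pads) lies 19 mm behind it; z points along the fingers, y is the line along which they close (so a half turn about z gives the same grasp; the last joint's range is limited). The gripper opens to 85 mm and grips with 20 to 120 N. Pads are 22 mm wide; open, the fingers measure 114 mm over their backs; the gripper's body (76 mm by 85 mm) begins 54 mm behind the grasp point. The pads swing forward as they close: fully open they stand 13 mm farther back than shut.
Start: joints at [-1.292, 0.491, 1.559, -0, 1.092, -0.106], TCP at [0.235, -0.579, 0.231] pointing down, gripper open.
Joint ranges: [-3.1, 3.1], [-0.84, 2.19], [0.05, 2.79], [-1.13, 4.28], [0.06, 2.93], [-2.69, 2.69]. Speed limits (rad/s): [2.22, 2.22, 2.79, 3.14, 3.14, 3.14].

### API

Orientations are given as a unit quaternion [w, x, y, z].
In Python, from plant import ctrl gives the robot as it stands. The module is installed in compiled form; this text tells all that it offers.
- The arm moves only by the shell command python3 -m pendant 'ROWS' [FORCE]. ROWS is JSON, a list of rows, each an object of numbers: "ax", "ay", "az": the turn, a rotation vector about the world's x, y, z in rad; "tx", "ty", "tz": the shift along the world's x, y, z in mm; "fingers": the gripper's target within -1 to 1 (shut at 1, half-way at 0, fully open at -1). A call has 1 to 20 rows; each row is the pose to reach, as a shift and turn from the pose commanded when the call began; what a row does not reach only later rows make up. A row lasts 1/10 s, in which the tool goes at most 50 mm and 8.59 degrees, less where a joint would pass 70% of its speed; a pose out of reach is approached as far as the arm can. A call with a gripper value outside its range is refused whole. The fingers move at their own pace and stop on an object; FORCE is the grip in N (left out, the last holds). Time passes only in rows, so rows that repeat a pose let the fingers close. It gives the time, the measured TCP pose, the force, the opening and the grip force at its end, in the units of the state.
- ctrl.state(): the state, without advancing time (a new reading comes with each control period).
- ctrl.get_image(name): name is "scene" or "top" or "wrist"; returns a dict with "color" (420x560x3 uint8, red, green, blue), "fx", "fy", "cx", "cy" (pixels), "T" (4x4, takes a point from camera to world coordinates); the wrist camera has in their place "tool_from_camera" (4x4, takes a point from camera to tool coordinates, whose origin is the TCP and whose axes are the flange's). Camera axes: x right, y down, z forward; pixel columns grow to the right and rows downward; lengths in m; the calibration is good to about 2 mm. A picture is of the moment at which its call begins: read the wrist's pose just before it. There is no depth.
- ctrl.sign_off(): hands the job in; it is judged then, once.
Trained networks look in the newest picture that a camera, given by its name, has taken for a name from the list of things; names that differ only in an ending like _2 or _b are one class to them, and where a whole thing is asked for, a point or a joint stands for the part that bears it (a point fixed in the world has none). Each returns a list of dicts, best first, with "score" (0 to 1); they miss things now and then, are a little off and sometimes report something else, mostly with a low value. They report only what shows in the picture. A call takes as long as a camera call. They do not tell look-alikes from the thing itself.
- ctrl.cut_out(camera, name): "region" (420x560 bool, what is visible of it) and "box" ([left, top, right, bottom] in pixels, round what is visible of it).
The state is a dict: "clock": time; "q": joint angles; "joint_vel": joint speeds; "tau": joint torques, N m; "ee_pos": TCP position; "tool_rot": TCP orientation; "ft_force": force on the tool from outside, world axes, zero at the start; "moment": the same for the moment, N m; "finger_gap": finger opening in m; "grasp_force": force on a finger pad.
Only numpy, scipy, OpenCV 4.12 (cv2) and the standard library are available. Lean on these libraries where they do the work, as an engineer would, in place of code of your own. Each camera call takes 0.05 s, during which the arm holds its last target. There are 200 camera calls.

## Working session

There is one attempt and no reset: what is moved stays moved. The work goes in short steps, Python scripts to look and compute and a shell command to move; the robot and the scene stay as the last step left them, time stands still between calls to the robot, and variables do not carry over. Pictures are saved under pics/ and viewed, at most 10 in all, crops included, and the job is handed in when it is done.

```bash
mkdir -p pics; python3 - <<'E'
from plant import ctrl
import cv2,numpy as np
ims=[]
for n in("scene","top"):
    im=ctrl.get_image(n);ims.append(im["color"])
    print(n,im["fx"],im["cx"],im["cy"],np.round(im["T"],3).tolist())
    for k in("nut_centre","nut_mark","strap_toe","jig","work_block"):
        for d in ctrl.cut_out(n,k)[:3]:
            ys,xs=np.nonzero(d["region"]);print(n,k,round(d["score"],2),np.round(d["box"]),xs.mean().round(1),ys.mean().round(1))
    cv2.imwrite(f"pics/{n}0.png",im["color"][:,:,::-1])
print({k:np.round(v,3) for k,v in ctrl.state().items()})
E
```

```text
scene 514.8040020157651 282.6322975317826 206.64514884768053 [[-0.886, -0.21, 0.413, -0.115], [-0.464, 0.424, -0.778, 1.151], [-0.012, -0.881, -0.473, 0.773], [0.0, 0.0, 0.0, 1.0]]
scene nut_centre 0.6 [283. 186. 306. 202.] 292.5 194.4
scene nut_mark 0.6 [262. 187. 320. 228.] 290.9 207.5
scene nut_mark 0.5 [280. 190. 302. 202.] 292.5 194.2
scene strap_toe 0.65 [277. 190. 308. 214.] 291.7 201.7
scene strap_toe 0.31 [258. 187. 321. 228.] 290.9 207.4
scene jig 0.64 [257. 188. 318. 228.] 290.8 207.1
scene work_block 0.81 [242. 222. 272. 252.] 255.8 239.1
scene work_block 0.69 [264. 188. 281. 203.] 272.1 198.2
scene work_block 0.53 [334. 206. 360. 234.] 345.2 220.6
top 461.5763908938559 282.6678246754571 207.50321591554265 [[0.026, -0.998, 0.059, 0.406], [-1.0, -0.025, 0.008, -0.002], [-0.007, -0.059, -0.998, 1.225], [0.0, 0.0, 0.0, 1.0]]
top nut_centre 0.77 [315. 181. 337. 206.] 323.0 193.4
top nut_mark 0.61 [310. 181. 336. 207.] 323.1 193.1
top strap_toe 0.52 [309. 166. 339. 214.] 325.2 188.3
top jig 0.81 [292. 149. 358. 225.] 323.0 191.4
top work_block 0.96 [308. 244. 343. 272.] 325.5 258.2
top work_block 0.88 [250. 229. 278. 269.] 263.7 249.2
top work_block 0.63 [226. 172. 268. 205.] 246.3 187.1
{'clock': np.float64(0.6), 'q': array([-1.292,  0.491,  1.559, -0.   ,  1.092, -0.106]), 'joint_vel': array([ 0.001, -0.001, -0.002, -0.001, -0.   ,  0.001]), 'tau': array([-1.0000e-03, -6.1801e+01, -2.6178e+01, -0.0000e+00,  0.0000e+00,
        0.0000e+00]), 'ee_pos': array([ 0.235, -0.579,  0.231]), 'tool_rot': array([ 0.   ,  0.982,  0.191, -0.   ]), 'ft_force': array([ 0.404, -0.49 , -0.698]), 'moment': array([-0.036,  0.031, -0.005]), 'grasp_force': np.float64(0.0), 'finger_gap': np.float64(0.086)}
```

```bash
python3 - <<'E'
import cv2
a=cv2.imread("pics/top0.png")[110:310,190:420]
cv2.imwrite("pics/top0c.png",cv2.resize(a,None,fx=3,fy=3,interpolation=cv2.INTER_CUBIC))
E
```

```text
(no output)
```

View pics/scene0.png

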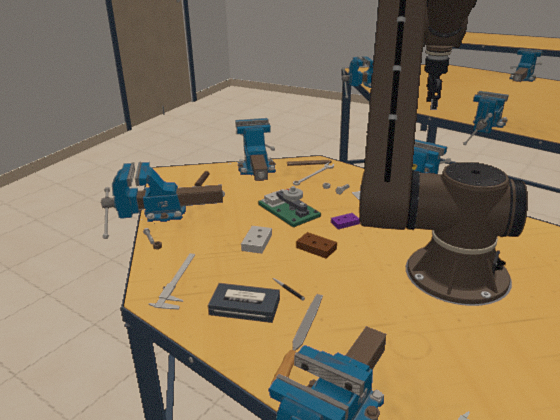

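View pics/top0c.png

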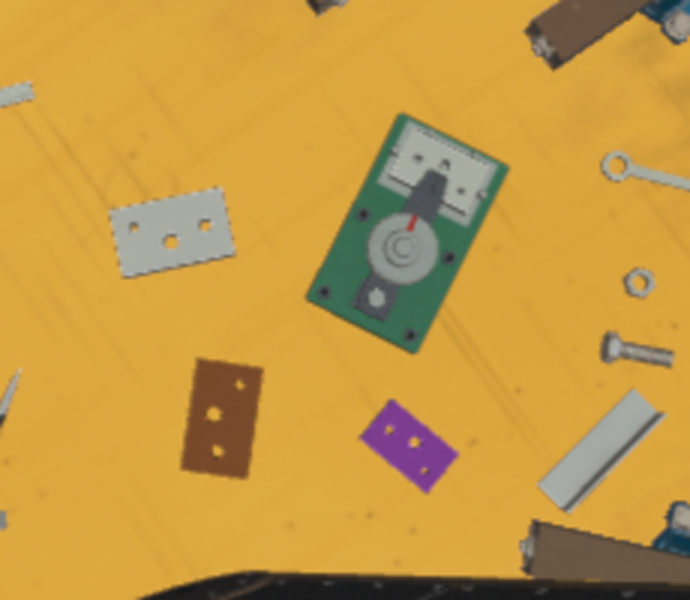

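The top view shows the jig with the strap at roughly -27° in the world, toe pointing away from the robot. The nut is at about top pixel (324,193) and its red mark points at the block. The scene view agrees, and nothing crowds the jig. Next I locate the nut in the world.

```bash
cat > h.py <<'E'
import numpy as np
from scipy.spatial.transform import Rotation as Rn
def ray(im,T,u,v,z):
    d=T[:3,:3]@np.array([(u-im["cx"])/im["fx"],(v-im["cy"])/im["fy"],1]);o=T[:3,3]
    return (o+d*(z-o[2])/d[2])
def wristT(im,s):
    w,x,y,z=s["tool_rot"];M=np.eye(4);M[:3,:3]=Rn.from_quat([x,y,z,w]).as_matrix();M[:3,3]=s["ee_pos"]
    return M@im["tool_from_camera"]
E
python3 - <<'E'
from plant import ctrl
from h import *
for n,u,v in(("top",324,192.7),("scene",292.5,194.4)):
    im=ctrl.get_image(n);print(ray(im,im["T"],u,v,.072).round(4))
im=ctrl.get_image("top");print(ray(im,im["T"],190+445/3,110+168/3,.034)) 
im=ctrl.get_image("wrist");print(im["fx"],im["tool_from_camera"].round(3))
E
```

```text
[ 0.5136 -0.0949  0.072 ]
[ 0.5073 -0.0834  0.072 ]
[ 0.58767398 -0.13370795  0.034     ]
348.63332888933604 [[ 0.001 -0.945 -0.328  0.085]
 [ 1.     0.001  0.002  0.   ]
 [-0.001 -0.328  0.945 -0.142]
 [ 0.     0.     0.     1.   ]]
```

```bash
python3 -m pendant '[{"tz":40,"fingers":1},{"tx":25,"ty":40,"tz":50,"fingers":1},{"tx":48,"ty":84,"tz":50,"fingers":1},{"tx":71,"ty":124,"tz":50,"fingers":1},{"tx":94,"ty":164,"tz":50,"fingers":1},{"tx":117,"ty":204,"tz":50,"fingers":1},{"tx":140,"ty":244,"tz":50,"fingers":1},{"tx":163,"ty":284,"tz":45,"fingers":1},{"tx":186,"ty":324,"tz":30,"fingers":1},{"tx":209,"ty":364,"tz":15,"fingers":1},{"tx":232,"ty":404,"tz":0,"fingers":1},{"tx":255,"ty":444,"tz":-15,"fingers":1},{"tx":278,"ty":484,"tz":-30,"fingers":1},{"tx":278,"ty":484,"tz":-40,"fingers":1},{"tx":278,"ty":484,"tz":-40,"fingers":1},{"tx":278,"ty":484,"tz":-40,"fingers":1}]' 40
python3 - <<'E'
from plant import ctrl
from h import *
import cv2
s=ctrl.state();im=ctrl.get_image("wrist");np.savez("w1.npz",T=wristT(im,s),fx=im["fx"],fy=im["fy"],cx=im["cx"],cy=im["cy"])
T=wristT(im,s);print(s["ee_pos"],s["finger_gap"],s["clock"],s["ft_force"])
for k in("nut_centre","nut_mark","strap_toe"):
    for d in ctrl.cut_out("wrist",k)[:2]:
        ys,xs=np.nonzero(d["region"]);print(k,round(d["score"],2),np.round(d["box"]),ray(im,T,xs.mean(),ys.mean(),.072).round(4))
cv2.imwrite("pics/w1.png",im["color"][:,:,::-1])
E
```

```text
[ 0.23462146 -0.57928694  0.23131219] 0.08537720836466095 0.8 [ 0.50021498 -0.06911714 -0.34718059]invalid input
```

View pics/w1.png

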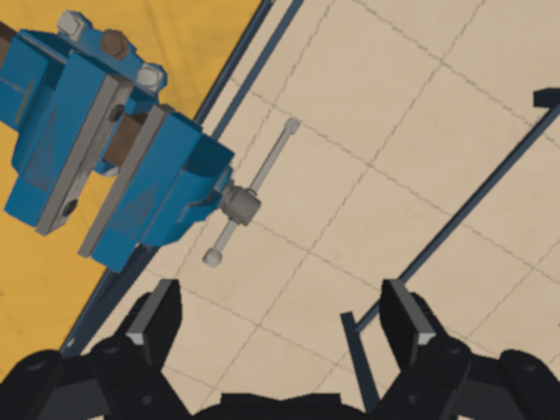

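The move was refused, probably because each row needs every key. The wrist picture is still from the start pose and shows a vise at upper left (100,150), near my path. I'll pass higher and swing wider.

```bash
python3 -m pendant '[{"ax":0,"ay":0,"az":0,"tx":0,"ty":0,"tz":45,"fingers":1},{"ax":0,"ay":0,"az":0,"tx":30,"ty":0,"tz":85,"fingers":1},{"ax":0,"ay":0,"az":0,"tx":75,"ty":10,"tz":100,"fingers":1},{"ax":0,"ay":0,"az":0,"tx":115,"ty":40,"tz":100,"fingers":1},{"ax":0,"ay":0,"az":0,"tx":145,"ty":80,"tz":100,"fingers":1},{"ax":0,"ay":0,"az":0,"tx":165,"ty":125,"tz":100,"fingers":1},{"ax":0,"ay":0,"az":0,"tx":180,"ty":170,"tz":100,"fingers":1},{"ax":0,"ay":0,"az":0,"tx":195,"ty":215,"tz":100,"fingers":1},{"ax":0,"ay":0,"az":0,"tx":210,"ty":260,"tz":95,"fingers":1},{"ax":0,"ay":0,"az":0,"tx":225,"ty":305,"tz":80,"fingers":1},{"ax":0,"ay":0,"az":0,"tx":240,"ty":350,"tz":65,"fingers":1},{"ax":0,"ay":0,"az":0,"tx":255,"ty":395,"tz":45,"fingers":1},{"ax":0,"ay":0,"az":0,"tx":268,"ty":440,"tz":20,"fingers":1},{"ax":0,"ay":0,"az":0,"tx":278,"ty":478,"tz":-10,"fingers":1},{"ax":0,"ay":0,"az":0,"tx":278,"ty":484,"tz":-40,"fingers":1},{"ax":0,"ay":0,"az":0,"tx":278,"ty":484,"tz":-40,"fingers":1},{"ax":0,"ay":0,"az":0,"tx":278,"ty":484,"tz":-40,"fingers":1},{"ax":0,"ay":0,"az":0,"tx":278,"ty":484,"tz":-40,"fingers":1}]' 40
cat > look.py <<'E'
import sys
from plant import ctrl
from h import *
import cv2
s=ctrl.state();im=ctrl.get_image("wrist");T=wristT(im,s)
print(s["ee_pos"].round(4) if hasattr(s["ee_pos"],"round") else s["ee_pos"],s["finger_gap"],s["clock"])
for k in("nut_centre","nut_mark","strap_toe"):
    for d in ctrl.cut_out("wrist",k)[:2]:
        ys,xs=np.nonzero(d["region"]);print(k,round(d["score"],2),np.round(d["box"]),ray(im,T,xs.mean(),ys.mean(),.072).round(4))
cv2.imwrite(f"pics/{sys.argv[1]}.png",im["color"][:,:,::-1]);
np.savez(f"{sys.argv[1]}.npz",T=T,fx=im["fx"],fy=im["fy"],cx=im["cx"],cy=im["cy"])
E
python3 look.py w2
```

```text
clock: 2.8
ee_pos: [0.5133, -0.0964, 0.1929]
tool_rot: [0.001, 0.982, 0.191, 0.001]
ft_force: [1.2, -0.1, 1.3]
finger_gap: -0.0
grasp_force: 0.0
[ 0.5133 -0.0964  0.1929] -3.518594241856389e-05 2.8
nut_centre 0.9 [239. 165. 315. 234.] [ 0.5161 -0.0931  0.072 ]
nut_mark 0.85 [241. 158. 316. 234.] [ 0.5163 -0.0933  0.072 ]
strap_toe 0.79 [223. 125. 352. 243.] [ 0.5415 -0.1002  0.072 ]
strap_toe 0.16 [482. 159. 560. 227.] [ 0.592 -0.266  0.072]
```

View pics/w2.png

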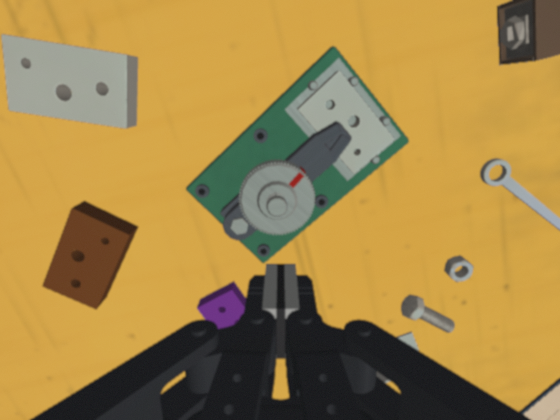

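The wrist view shows the nut rim centred near (277,198), the red mark at about (301,175), and the strap nose at about (345,128). The jig corners are at (334,47), (408,141), (263,262) and (187,187).

```bash
python3 - <<'E'
from h import *
d=np.load("w2.npz");im=d;T=d["T"]
c=[ray(im,T,*p,.016)[:2] for p in((334,47),(408,141),(263,262),(187,187))]
ctr=np.mean(c,0);ax=(c[0]+c[1]-c[2]-c[3]);L=np.linalg.norm(ax)/2;ax/=2*L
print("len",L,"ang",np.degrees(np.arctan2(ax[1],ax[0])),"stud",ctr-.022*ax)
n=ray(im,T,277.5,198,.075);m=ray(im,T,301,175,.075);print(n,m,np.degrees(np.arctan2(*(m-n)[1::-1])),np.linalg.norm(m-n))
print("left/right",ray(im,T,239,198,.072),ray(im,T,316,198,.072),"studtop",ray(im,T,278,206,.091))
E
```

```text
len 0.1807844073030139 ang -25.58293709507748 stud [ 0.5149728 -0.093921 ]
[ 0.5159536  -0.09372003  0.075     ] [ 0.53976632 -0.10351885  0.075     ] -22.366918139401115 0.025750001106514153
left/right [ 0.50368363 -0.06583064  0.072     ] [ 0.52649299 -0.12229769  0.072     ] studtop [ 0.51498183 -0.09458912  0.091     ]
```

```bash
python3 -m pendant '[{"ax":0,"ay":0,"az":-0.14,"tx":26,"ty":-20,"tz":0,"fingers":1},{"ax":0,"ay":0,"az":-0.28,"tx":26,"ty":-52,"tz":0,"fingers":1},{"ax":0,"ay":0,"az":-0.42,"tx":26,"ty":-52,"tz":0,"fingers":1},{"ax":0,"ay":0,"az":-0.56,"tx":26,"ty":-52,"tz":0,"fingers":1},{"ax":0,"ay":0,"az":-0.7,"tx":26,"ty":-52,"tz":0,"fingers":1},{"ax":0,"ay":0,"az":-0.84,"tx":26,"ty":-52,"tz":-20,"fingers":1},{"ax":0,"ay":0,"az":-0.98,"tx":26,"ty":-52,"tz":-40,"fingers":1},{"ax":0,"ay":0,"az":-1.12,"tx":26,"ty":-52,"tz":-60,"fingers":1},{"ax":0,"ay":0,"az":-1.26,"tx":26,"ty":-52,"tz":-80,"fingers":1},{"ax":0,"ay":0,"az":-1.4,"tx":26,"ty":-52,"tz":-100,"fingers":1},{"ax":0,"ay":0,"az":-1.536,"tx":26,"ty":-52,"tz":-120,"fingers":1},{"ax":0,"ay":0,"az":-1.536,"tx":26,"ty":-52,"tz":-129,"fingers":1},{"ax":0,"ay":0,"az":-1.536,"tx":24,"ty":-47,"tz":-129,"fingers":1},{"ax":0,"ay":0,"az":-1.536,"tx":22,"ty":-42.5,"tz":-129,"fingers":1},{"ax":0,"ay":0,"az":-1.536,"tx":20,"ty":-38,"tz":-129,"fingers":1},{"ax":0,"ay":0,"az":-1.536,"tx":20,"ty":-38,"tz":-129,"fingers":1}]'
```

```text
clock: 4.6
ee_pos: [0.5326, -0.1327, 0.0632]
tool_rot: [-0.0, 0.839, -0.544, 0.0]
ft_force: [0.8, 0.2, -0.5]
finger_gap: -0.0001
grasp_force: 0.0
```

```bash
for i in 1 2; do :; done; python3 -m pendant '[{"ax":0,"ay":0,"az":0,"tx":-0.8,"ty":1.8,"tz":0,"fingers":1},{"ax":0,"ay":0,"az":0,"tx":-0.8,"ty":1.8,"tz":0,"fingers":1}]'; python3 -m pendant '[{"ax":0,"ay":0,"az":0,"tx":-0.4,"ty":0.9,"tz":0,"fingers":1},{"ax":0,"ay":0,"az":0,"tx":-0.4,"ty":0.9,"tz":0,"fingers":1}]';python3 -c "
from plant import ctrl;print(ctrl.state()['q'])"
```

```text
clock: 4.8
ee_pos: [0.5319, -0.1314, 0.0626]
tool_rot: [-0.0, 0.839, -0.544, 0.0]
ft_force: [0.2, -0.8, 0.8]
finger_gap: 0.0
grasp_force: 0.0
clock: 5.0
ee_pos: [0.5314, -0.1306, 0.0623]
tool_rot: [0.0, 0.839, -0.544, -0.0]
ft_force: [-0.1, -0.2, 0.0]
finger_gap: 0.0002
grasp_force: 0.0
[-3.61671149e-01  6.14103353e-01  1.90356073e+00 -1.05446845e-04
  6.24008051e-01  2.36030077e+00]
```

```bash
for i in 1; do python3 -m pendant '[{"ax":0,"ay":0,"az":0,"tx":-0.6,"ty":1.4,"tz":1,"fingers":1},{"ax":0,"ay":0,"az":0,"tx":-0.6,"ty":1.4,"tz":1,"fingers":1}]'; python3 -m pendant '[{"ax":0,"ay":0,"az":0,"tx":-0.4,"ty":0.9,"tz":0,"fingers":1},{"ax":0,"ay":0,"az":0,"tx":-0.4,"ty":0.9,"tz":0,"fingers":1}]'; python3 -m pendant '[{"ax":0,"ay":0,"az":0,"tx":-0.4,"ty":0.9,"tz":0,"fingers":1},{"ax":0,"ay":0,"az":0,"tx":-0.4,"ty":0.9,"tz":0,"fingers":1}]'; done
```

```text
clock: 5.2
ee_pos: [0.5315, -0.13, 0.0634]
tool_rot: [0.0, 0.839, -0.544, 0.001]
ft_force: [2.2, -6.3, -4.1]
finger_gap: -0.0001
grasp_force: 3.4
clock: 5.4
ee_pos: [0.5317, -0.1298, 0.0635]
tool_rot: [0.0, 0.839, -0.544, 0.002]
ft_force: [3.2, -10.7, -5.3]
finger_gap: 0.0
grasp_force: 5.7
clock: 5.6
ee_pos: [0.5319, -0.1296, 0.0636]
tool_rot: [0.0, 0.839, -0.544, 0.003]
ft_force: [6.1, -15.8, -6.8]
finger_gap: 0.0
grasp_force: 8.0
```

```bash
cat > orb.py <<'E'
import sys,numpy as np
phi,rho,step,n,cx,cy=map(float,sys.argv[1:7])  # deg, mm; cx,cy: shift of centre by end
p=np.radians(phi);
for i in range(1,int(n)+1):
    a=np.radians(step*i);f=i/n
    print('{"ax":0,"ay":0,"az":%.2f,"tx":%.1f,"ty":%.1f,"tz":%.1f,"fingers":1}'%(a,rho*(np.cos(p+a)-np.cos(p))+cx*f,rho*(np.sin(p+a)-np.sin(p))+cy*f,np.degrees(a)/180),end=",")
print()
E
python3 orb.py -66 36.7 8 10 0 0
```

```text
{"ax":0,"ay":0,"az":0.14,"tx":4.5,"ty":2.4,"tz":0.0,"fingers":1},{"ax":0,"ay":0,"az":0.28,"tx":8.7,"ty":5.4,"tz":0.1,"fingers":1},{"ax":0,"ay":0,"az":0.42,"tx":12.3,"ty":9.0,"tz":0.1,"fingers":1},{"ax":0,"ay":0,"az":0.56,"tx":15.5,"ty":13.0,"tz":0.2,"fingers":1},{"ax":0,"ay":0,"az":0.70,"tx":18.1,"ty":17.4,"tz":0.2,"fingers":1},{"ax":0,"ay":0,"az":0.84,"tx":20.0,"ty":22.2,"tz":0.3,"fingers":1},{"ax":0,"ay":0,"az":0.98,"tx":21.2,"ty":27.2,"tz":0.3,"fingers":1},{"ax":0,"ay":0,"az":1.12,"tx":21.8,"ty":32.2,"tz":0.4,"fingers":1},{"ax":0,"ay":0,"az":1.26,"tx":21.6,"ty":37.4,"tz":0.4,"fingers":1},{"ax":0,"ay":0,"az":1.40,"tx":20.7,"ty":42.4,"tz":0.4,"fingers":1},
```

```bash
python3 -m pendant '[{"ax":0,"ay":0,"az":0.14,"tx":4.5,"ty":2.4,"tz":0,"fingers":1},{"ax":0,"ay":0,"az":0.28,"tx":8.7,"ty":5.4,"tz":0.1,"fingers":1},{"ax":0,"ay":0,"az":0.42,"tx":12.3,"ty":9,"tz":0.1,"fingers":1},{"ax":0,"ay":0,"az":0.56,"tx":15.5,"ty":13,"tz":0.2,"fingers":1},{"ax":0,"ay":0,"az":0.7,"tx":18.1,"ty":17.4,"tz":0.2,"fingers":1},{"ax":0,"ay":0,"az":0.84,"tx":20,"ty":22.2,"tz":0.3,"fingers":1},{"ax":0,"ay":0,"az":0.98,"tx":21.2,"ty":27.2,"tz":0.3,"fingers":1},{"ax":0,"ay":0,"az":1.12,"tx":21.8,"ty":32.2,"tz":0.4,"fingers":1},{"ax":0,"ay":0,"az":1.26,"tx":21.6,"ty":37.4,"tz":0.4,"fingers":1},{"ax":0,"ay":0,"az":1.4,"tx":20.7,"ty":42.4,"tz":0.4,"fingers":1}]'
python3 look.py w3; python3 - <<'E'
import cv2
a=cv2.imread("pics/w3.png");cv2.imwrite("pics/w3c.png",a)
E
python3 orb.py 14 36.7 8 20 0 0
```

```text
clock: 6.6
ee_pos: [0.5538, -0.0853, 0.0641]
tool_rot: [0.001, 0.992, 0.127, 0.003]
ft_force: [15.6, 1.8, -7.7]
finger_gap: -0.0
grasp_force: 7.2
[ 0.5538 -0.0853  0.0641] -2.2663366044823646e-05 6.6
nut_centre 0.7 [221. 309. 326. 360.] [ 0.5337 -0.0722  0.072 ]
nut_mark 0.85 [222. 308. 324. 363.] [ 0.5333 -0.0717  0.072 ]
nut_mark 0.52 [292. 135. 451. 282.] [ 0.6009 -0.1113  0.072 ]
strap_toe 0.83 [296. 216. 385. 320.] [ 0.5737 -0.1075  0.072 ]
{"ax":0,"ay":0,"az":0.14,"tx":-1.6,"ty":4.9,"tz":0.0,"fingers":1},{"ax":0,"ay":0,"az":0.28,"tx":-3.8,"ty":9.5,"tz":0.1,"fingers":1},{"ax":0,"ay":0,"az":0.42,"tx":-6.7,"ty":13.7,"tz":0.1,"fingers":1},{"ax":0,"ay":0,"az":0.56,"tx":-10.1,"ty":17.5,"tz":0.2,"fingers":1},{"ax":0,"ay":0,"az":0.70,"tx":-14.0,"ty":20.8,"tz":0.2,"fingers":1},{"ax":0,"ay":0,"az":0.84,"tx":-18.4,"ty":23.5,"tz":0.3,"fingers":1},{"ax":0,"ay":0,"az":0.98,"tx":-23.1,"ty":25.6,"tz":0.3,"fingers":1},{"ax":0,"ay":0,"az":1.12,"tx":-28.0,"ty":27.0,"tz":0.4,"fingers":1},{"ax":0,"ay":0,"az":1.26,"tx":-33.0,"ty":27.7,"tz":0.4,"fingers":1},{"ax":0,"ay":0,"az":1.40,"tx":-38.2,"ty":27.7,"tz":0.4,"fingers":1},{"ax":0,"ay":0,"az":1.54,"tx":-43.2,"ty":27.0,"tz":0.5,"fingers":1},{"ax":0,"ay":0,"az":1.68,"tx":-48.2,"ty":25.6,"tz":0.5,"fingers":1},{"ax":0,"ay":0,"az":1.82,"tx":-52.8,"ty":23.5,"tz":0.6,"fingers":1},{"ax":0,"ay":0,"az":1.95,"tx":-57.2,"ty":20.8,"tz":0.6,"fingers":1},{"ax":0,"ay":0,"az":2.09,"tx":-61.1,"ty":17.5,"tz":0.7,"fingers":1},{"ax":0,"ay":0,"az":2.23,"tx":-64.5,"ty":13.7,"tz":0.7,"fingers":1},{"ax":0,"ay":0,"az":2.37,"tx":-67.4,"ty":9.5,"tz":0.8,"fingers":1},{"ax":0,"ay":0,"az":2.51,"tx":-69.6,"ty":4.9,"tz":0.8,"fingers":1},{"ax":0,"ay":0,"az":2.65,"tx":-71.2,"ty":0.0,"tz":0.8,"fingers":1},{"ax":0,"ay":0,"az":2.79,"tx":-72.1,"ty":-5.0,"tz":0.9,"fingers":1},
```

View pics/w3.png

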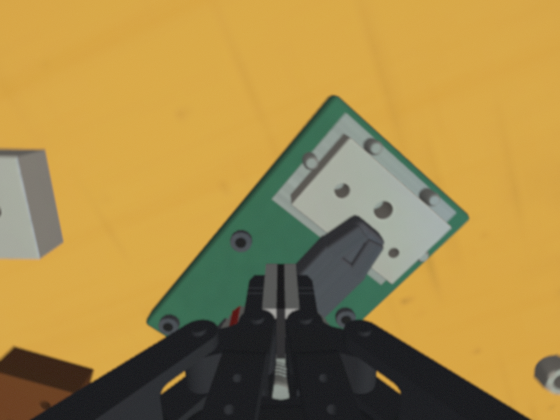

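The mark now shows at (235,316), left of the fingertips, so the nut is turning under about 16 N. I'll check the angle and continue the stroke.

```bash
python3 - <<'E'
from h import *
d=np.load("w3.npz")
for z in(.067,.075):
    v=ray(d,d["T"],235,316,z)[:2]-[.5152,-.0938];print(np.degrees(np.arctan2(v[1],v[0])),np.linalg.norm(v))
E
python3 -m pendant '[{"ax":0,"ay":0,"az":0.14,"tx":-1.6,"ty":4.9,"tz":0,"fingers":1},{"ax":0,"ay":0,"az":0.28,"tx":-3.8,"ty":9.5,"tz":0.1,"fingers":1},{"ax":0,"ay":0,"az":0.42,"tx":-6.7,"ty":13.7,"tz":0.1,"fingers":1},{"ax":0,"ay":0,"az":0.56,"tx":-10.1,"ty":17.5,"tz":0.2,"fingers":1},{"ax":0,"ay":0,"az":0.7,"tx":-14,"ty":20.8,"tz":0.2,"fingers":1},{"ax":0,"ay":0,"az":0.84,"tx":-18.4,"ty":23.5,"tz":0.3,"fingers":1},{"ax":0,"ay":0,"az":0.98,"tx":-23.1,"ty":25.6,"tz":0.3,"fingers":1},{"ax":0,"ay":0,"az":1.12,"tx":-28,"ty":27,"tz":0.4,"fingers":1},{"ax":0,"ay":0,"az":1.26,"tx":-33,"ty":27.7,"tz":0.4,"fingers":1},{"ax":0,"ay":0,"az":1.4,"tx":-38.2,"ty":27.7,"tz":0.4,"fingers":1},{"ax":0,"ay":0,"az":1.54,"tx":-43.2,"ty":27,"tz":0.5,"fingers":1},{"ax":0,"ay":0,"az":1.68,"tx":-48.2,"ty":25.6,"tz":0.5,"fingers":1},{"ax":0,"ay":0,"az":1.82,"tx":-52.8,"ty":23.5,"tz":0.6,"fingers":1},{"ax":0,"ay":0,"az":1.95,"tx":-57.2,"ty":20.8,"tz":0.6,"fingers":1},{"ax":0,"ay":0,"az":2.09,"tx":-61.1,"ty":17.5,"tz":0.7,"fingers":1},{"ax":0,"ay":0,"az":2.23,"tx":-64.5,"ty":13.7,"tz":0.7,"fingers":1},{"ax":0,"ay":0,"az":2.37,"tx":-67.4,"ty":9.5,"tz":0.8,"fingers":1},{"ax":0,"ay":0,"az":2.51,"tx":-69.6,"ty":4.9,"tz":0.8,"fingers":1},{"ax":0,"ay":0,"az":2.65,"tx":-71.2,"ty":0,"tz":0.8,"fingers":1},{"ax":0,"ay":0,"az":2.79,"tx":-72.1,"ty":-5,"tz":0.9,"fingers":1}]'
python3 orb.py 174 36.7 8 6 0 0; python3 -c "
from plant import ctrl;print(ctrl.state()['q'])"
```

```text
56.014834134800516 0.02953270182977327
47.91216846246626 0.033409929541663566
clock: 8.8
ee_pos: [0.4738, -0.0884, 0.0642]
tool_rot: [-0.005, 0.048, 0.999, 0.002]
ft_force: [-19.8, 3.4, 12.4]
finger_gap: -0.0006
grasp_force: 10.0
{"ax":0,"ay":0,"az":0.14,"tx":-0.2,"ty":-5.1,"tz":0.0,"fingers":1},{"ax":0,"ay":0,"az":0.28,"tx":0.4,"ty":-10.2,"tz":0.1,"fingers":1},{"ax":0,"ay":0,"az":0.42,"tx":1.6,"ty":-15.2,"tz":0.1,"fingers":1},{"ax":0,"ay":0,"az":0.56,"tx":3.5,"ty":-19.9,"tz":0.2,"fingers":1},{"ax":0,"ay":0,"az":0.70,"tx":6.1,"ty":-24.4,"tz":0.2,"fingers":1},{"ax":0,"ay":0,"az":0.84,"tx":9.2,"ty":-28.4,"tz":0.3,"fingers":1},
[-3.21594248e-01  5.54667430e-01  2.05518162e+00  4.38203674e-05
  5.42902891e-01 -1.79601437e+00]
```

```bash
python3 -m pendant '[{"ax":0,"ay":0,"az":0.14,"tx":-0.2,"ty":-5.1,"tz":0,"fingers":1},{"ax":0,"ay":0,"az":0.28,"tx":0.4,"ty":-10.2,"tz":0.1,"fingers":1},{"ax":0,"ay":0,"az":0.42,"tx":1.6,"ty":-15.2,"tz":0.1,"fingers":1},{"ax":0,"ay":0,"az":0.56,"tx":3.5,"ty":-19.9,"tz":0.2,"fingers":1},{"ax":0,"ay":0,"az":0.7,"tx":6.1,"ty":-24.4,"tz":0.2,"fingers":1},{"ax":0,"ay":0,"az":0.7,"tx":6.1,"ty":-24.4,"tz":0.2,"fingers":1}]'; python3 look.py w4;  python3 -c "
from plant import ctrl;print(ctrl.state()['q'])"
```

```text
clock: 9.4
ee_pos: [0.4803, -0.115, 0.0645]
tool_rot: [-0.005, -0.297, 0.955, 0.002]
ft_force: [-25.6, -17.4, 13.0]
finger_gap: -0.0001
grasp_force: 15.4
[ 0.4803 -0.115   0.0645] -0.00014856448279287852 9.4
nut_centre 0.51 [225. 310. 329. 360.] [ 0.4979 -0.1108  0.072 ]
nut_mark 0.81 [226. 307. 330. 362.] [ 0.5008 -0.1146  0.072 ]
strap_toe 0.68 [167. 261. 381. 391.] [ 0.4664 -0.0913  0.072 ]
[-0.36754303  0.56402277  2.02738489 -0.00422117  0.55968254 -2.53258541]
```

View pics/w4.png

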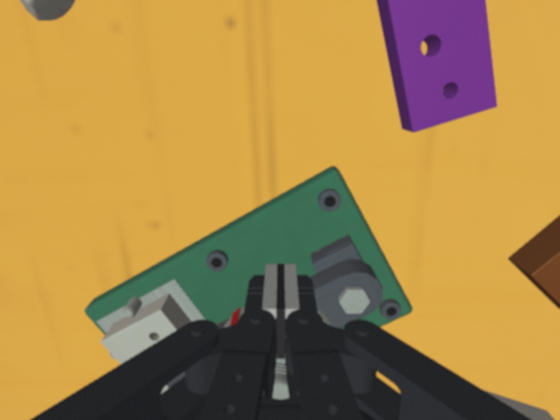

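The mark holds the same place beside the fingertips at (236,317), so there is no slip: about 278° so far. I'll back off and unwind the wrist by 278°, clear of the nut.

```bash
python3 -m pendant '[{"ax":0,"ay":0,"az":0,"tx":-17,"ty":-12,"tz":1,"fingers":1},{"ax":0,"ay":0,"az":-0.14,"tx":-14,"ty":-32,"tz":1,"fingers":1},{"ax":0,"ay":0,"az":-0.28,"tx":0,"ty":-42,"tz":1,"fingers":1},{"ax":0,"ay":0,"az":-0.42,"tx":13,"ty":-42,"tz":1,"fingers":1},{"ax":0,"ay":0,"az":-0.56,"tx":13,"ty":-42,"tz":1,"fingers":1},{"ax":0,"ay":0,"az":-0.7,"tx":13,"ty":-42,"tz":1,"fingers":1},{"ax":0,"ay":0,"az":-0.85,"tx":13,"ty":-42,"tz":1,"fingers":1},{"ax":0,"ay":0,"az":-0.99,"tx":13,"ty":-42,"tz":1,"fingers":1},{"ax":0,"ay":0,"az":-1.14,"tx":13,"ty":-42,"tz":1,"fingers":1},{"ax":0,"ay":0,"az":-1.28,"tx":13,"ty":-42,"tz":1,"fingers":1},{"ax":0,"ay":0,"az":-1.43,"tx":13,"ty":-42,"tz":1,"fingers":1},{"ax":0,"ay":0,"az":-1.57,"tx":13,"ty":-42,"tz":1,"fingers":1},{"ax":0,"ay":0,"az":-1.72,"tx":13,"ty":-42,"tz":1,"fingers":1},{"ax":0,"ay":0,"az":-1.86,"tx":13,"ty":-42,"tz":1,"fingers":1},{"ax":0,"ay":0,"az":-2.01,"tx":13,"ty":-42,"tz":1,"fingers":1},{"ax":0,"ay":0,"az":-2.15,"tx":13,"ty":-42,"tz":1,"fingers":1},{"ax":0,"ay":0,"az":-2.3,"tx":13,"ty":-42,"tz":1,"fingers":1},{"ax":0,"ay":0,"az":-2.44,"tx":13,"ty":-42,"tz":1,"fingers":1},{"ax":0,"ay":0,"az":-2.5,"tx":13,"ty":-42,"tz":1,"fingers":1}]'
python3 -m pendant '[{"ax":0,"ay":0,"az":-0.14,"tx":0,"ty":0,"tz":0,"fingers":1},{"ax":0,"ay":0,"az":-0.28,"tx":0,"ty":0,"tz":0,"fingers":1},{"ax":0,"ay":0,"az":-0.43,"tx":0,"ty":0,"tz":0,"fingers":1},{"ax":0,"ay":0,"az":-0.57,"tx":0,"ty":0,"tz":0,"fingers":1},{"ax":0,"ay":0,"az":-0.72,"tx":0,"ty":0,"tz":0,"fingers":1},{"ax":0,"ay":0,"az":-0.86,"tx":0,"ty":0,"tz":0,"fingers":1},{"ax":0,"ay":0,"az":-1.01,"tx":0,"ty":0,"tz":0,"fingers":1},{"ax":0,"ay":0,"az":-1.15,"tx":0,"ty":0,"tz":0,"fingers":1},{"ax":0,"ay":0,"az":-1.3,"tx":0,"ty":0,"tz":0,"fingers":1},{"ax":0,"ay":0,"az":-1.44,"tx":0,"ty":0,"tz":0,"fingers":1},{"ax":0,"ay":0,"az":-1.59,"tx":8,"ty":0,"tz":0,"fingers":1},{"ax":0,"ay":0,"az":-1.73,"tx":16,"ty":0,"tz":0,"fingers":1},{"ax":0,"ay":0,"az":-1.88,"tx":24,"ty":0,"tz":0,"fingers":1},{"ax":0,"ay":0,"az":-2.02,"tx":30,"ty":2,"tz":0,"fingers":1},{"ax":0,"ay":0,"az":-2.17,"tx":37,"ty":8,"tz":0,"fingers":1},{"ax":0,"ay":0,"az":-2.31,"tx":37,"ty":15,"tz":0,"fingers":1},{"ax":0,"ay":0,"az":-2.35,"tx":37,"ty":22,"tz":0,"fingers":1},{"ax":0,"ay":0,"az":-2.35,"tx":37,"ty":22,"tz":0,"fingers":1}]'
```

```text
clock: 11.5
ee_pos: [0.4977, -0.1564, 0.0658]
tool_rot: [0.0, 0.816, 0.578, 0.0]
ft_force: [0.9, -0.2, -0.7]
finger_gap: -0.0003
grasp_force: 0.0
clock: 13.3
ee_pos: [0.5347, -0.1338, 0.0658]
tool_rot: [0.0, 0.85, -0.527, -0.0]
ft_force: [0.4, -0.6, 0.2]
finger_gap: 0.0001
grasp_force: 0.0
```

```bash
python3 orb.py -63.4 36.7 8 17 0 0;python3 orb.py 72.6 36.7 8 18 0 0; python3 -m pendant '[{"ax":0,"ay":0,"az":0,"tx":-1.7,"ty":3.5,"tz":0,"fingers":1},{"ax":0,"ay":0,"az":0,"tx":-3.4,"ty":6.9,"tz":0,"fingers":1},{"ax":0,"ay":0,"az":0,"tx":-3.4,"ty":6.9,"tz":0,"fingers":1}]'
```

```text
{"ax":0,"ay":0,"az":0.14,"tx":4.4,"ty":2.6,"tz":0.0,"fingers":1},{"ax":0,"ay":0,"az":0.28,"tx":8.4,"ty":5.8,"tz":0.1,"fingers":1},{"ax":0,"ay":0,"az":0.42,"tx":11.9,"ty":9.5,"tz":0.1,"fingers":1},{"ax":0,"ay":0,"az":0.56,"tx":14.9,"ty":13.7,"tz":0.2,"fingers":1},{"ax":0,"ay":0,"az":0.70,"tx":17.2,"ty":18.2,"tz":0.2,"fingers":1},{"ax":0,"ay":0,"az":0.84,"tx":18.9,"ty":23.1,"tz":0.3,"fingers":1},{"ax":0,"ay":0,"az":0.98,"tx":20.0,"ty":28.1,"tz":0.3,"fingers":1},{"ax":0,"ay":0,"az":1.12,"tx":20.3,"ty":33.2,"tz":0.4,"fingers":1},{"ax":0,"ay":0,"az":1.26,"tx":19.9,"ty":38.3,"tz":0.4,"fingers":1},{"ax":0,"ay":0,"az":1.40,"tx":18.7,"ty":43.3,"tz":0.4,"fingers":1},{"ax":0,"ay":0,"az":1.54,"tx":16.9,"ty":48.1,"tz":0.5,"fingers":1},{"ax":0,"ay":0,"az":1.68,"tx":14.5,"ty":52.6,"tz":0.5,"fingers":1},{"ax":0,"ay":0,"az":1.82,"tx":11.4,"ty":56.7,"tz":0.6,"fingers":1},{"ax":0,"ay":0,"az":1.95,"tx":7.8,"ty":60.3,"tz":0.6,"fingers":1},{"ax":0,"ay":0,"az":2.09,"tx":3.8,"ty":63.5,"tz":0.7,"fingers":1},{"ax":0,"ay":0,"az":2.23,"tx":-0.7,"ty":66.0,"tz":0.7,"fingers":1},{"ax":0,"ay":0,"az":2.37,"tx":-5.5,
[... 710 characters left out ...]
{"ax":0,"ay":0,"az":1.54,"tx":-45.6,"ty":-22.8,"tz":0.5,"fingers":1},{"ax":0,"ay":0,"az":1.68,"tx":-47.0,"ty":-27.8,"tz":0.5,"fingers":1},{"ax":0,"ay":0,"az":1.82,"tx":-47.6,"ty":-32.8,"tz":0.6,"fingers":1},{"ax":0,"ay":0,"az":1.95,"tx":-47.6,"ty":-38.0,"tz":0.6,"fingers":1},{"ax":0,"ay":0,"az":2.09,"tx":-46.8,"ty":-43.0,"tz":0.7,"fingers":1},{"ax":0,"ay":0,"az":2.23,"tx":-45.3,"ty":-47.9,"tz":0.7,"fingers":1},{"ax":0,"ay":0,"az":2.37,"tx":-43.2,"ty":-52.6,"tz":0.8,"fingers":1},{"ax":0,"ay":0,"az":2.51,"tx":-40.4,"ty":-56.9,"tz":0.8,"fingers":1},
clock: 13.6
ee_pos: [0.5329, -0.1291, 0.0662]
tool_rot: [0.0, 0.85, -0.527, 0.003]
ft_force: [5.9, -11.2, -5.6]
finger_gap: 0.0002
grasp_force: 6.1
```

```bash
python3 -m pendant '[{"ax":0,"ay":0,"az":0.14,"tx":4.4,"ty":2.6,"tz":0,"fingers":1},{"ax":0,"ay":0,"az":0.28,"tx":8.4,"ty":5.8,"tz":0.1,"fingers":1},{"ax":0,"ay":0,"az":0.42,"tx":11.9,"ty":9.5,"tz":0.1,"fingers":1},{"ax":0,"ay":0,"az":0.56,"tx":14.9,"ty":13.7,"tz":0.2,"fingers":1},{"ax":0,"ay":0,"az":0.7,"tx":17.2,"ty":18.2,"tz":0.2,"fingers":1},{"ax":0,"ay":0,"az":0.84,"tx":18.9,"ty":23.1,"tz":0.3,"fingers":1},{"ax":0,"ay":0,"az":0.98,"tx":20,"ty":28.1,"tz":0.3,"fingers":1},{"ax":0,"ay":0,"az":1.12,"tx":20.3,"ty":33.2,"tz":0.4,"fingers":1},{"ax":0,"ay":0,"az":1.26,"tx":19.9,"ty":38.3,"tz":0.4,"fingers":1},{"ax":0,"ay":0,"az":1.4,"tx":18.7,"ty":43.3,"tz":0.4,"fingers":1},{"ax":0,"ay":0,"az":1.54,"tx":16.9,"ty":48.1,"tz":0.5,"fingers":1},{"ax":0,"ay":0,"az":1.68,"tx":14.5,"ty":52.6,"tz":0.5,"fingers":1},{"ax":0,"ay":0,"az":1.82,"tx":11.4,"ty":56.7,"tz":0.6,"fingers":1},{"ax":0,"ay":0,"az":1.95,"tx":7.8,"ty":60.3,"tz":0.6,"fingers":1},{"ax":0,"ay":0,"az":2.09,"tx":3.8,"ty":63.5,"tz":0.7,"fingers":1},{"ax":0,"ay":0,"az":2.23,"tx":-0.7,"ty":66,"tz":0.7,"fingers":1},{"ax":0,"ay":0,"az":2.37,"tx":-5.5,"ty":67.8,"tz":0.8,"fingers":1}]'
python3 -m pendant '[{"ax":0,"ay":0,"az":0.14,"tx":-5,"ty":1.2,"tz":0,"fingers":1},{"ax":0,"ay":0,"az":0.28,"tx":-10.1,"ty":1.7,"tz":0.1,"fingers":1},{"ax":0,"ay":0,"az":0.42,"tx":-15.2,"ty":1.4,"tz":0.1,"fingers":1},{"ax":0,"ay":0,"az":0.56,"tx":-20.2,"ty":0.5,"tz":0.2,"fingers":1},{"ax":0,"ay":0,"az":0.7,"tx":-25.1,"ty":-1.1,"tz":0.2,"fingers":1},{"ax":0,"ay":0,"az":0.84,"tx":-29.7,"ty":-3.4,"tz":0.3,"fingers":1},{"ax":0,"ay":0,"az":0.98,"tx":-33.9,"ty":-6.3,"tz":0.3,"fingers":1},{"ax":0,"ay":0,"az":1.12,"tx":-37.6,"ty":-9.8,"tz":0.4,"fingers":1},{"ax":0,"ay":0,"az":1.26,"tx":-40.9,"ty":-13.8,"tz":0.4,"fingers":1},{"ax":0,"ay":0,"az":1.4,"tx":-43.6,"ty":-18.1,"tz":0.4,"fingers":1},{"ax":0,"ay":0,"az":1.54,"tx":-45.6,"ty":-22.8,"tz":0.5,"fingers":1},{"ax":0,"ay":0,"az":1.68,"tx":-47,"ty":-27.8,"tz":0.5,"fingers":1},{"ax":0,"ay":0,"az":1.82,"tx":-47.6,"ty":-32.8,"tz":0.6,"fingers":1},{"ax":0,"ay":0,"az":1.95,"tx":-47.6,"ty":-38,"tz":0.6,"fingers":1},{"ax":0,"ay":0,"az":2.09,"tx":-46.8,"ty":-43,"tz":0.7,"fingers":1},{"ax":0,"ay":0,"az":2.23,"tx":-45.3,"ty":-47.9,"tz":0.7,"fingers":1},{"ax":0,"ay":0,"az":2.37,"tx":-43.2,"ty":-52.6,"tz":0.8,"fingers":1},{"ax":0,"ay":0,"az":2.46,"tx":-41.4,"ty":-55.4,"tz":0.8,"fingers":1},{"ax":0,"ay":0,"az":2.46,"tx":-41.4,"ty":-55.4,"tz":0.8,"fingers":1}]'
python3 -c "
from plant import ctrl;print(ctrl.state()['q'])"
```

```text
clock: 15.3
ee_pos: [0.5287, -0.0565, 0.0671]
tool_rot: [0.001, 0.807, 0.591, 0.004]
ft_force: [17.3, 41.0, -1.7]
finger_gap: -0.0002
grasp_force: 22.3
clock: 17.2
ee_pos: [0.4806, -0.1156, 0.0672]
tool_rot: [-0.004, -0.287, 0.958, 0.002]
ft_force: [-20.8, -13.2, 10.2]
finger_gap: 0.0002
grasp_force: 12.4
[-0.36886805  0.55941054  2.02542111 -0.00329027  0.56493718 -2.51863784]
```

```bash
cat > red.py <<'E'
from plant import ctrl
from h import *
import cv2,sys
s=ctrl.state();im=ctrl.get_image("wrist");T=wristT(im,s);c=im["color"].astype(int)
m=((c[...,0]>110)&(c[...,1]<70)&(c[...,2]<70)).astype(np.uint8)
n,l,st,ce=cv2.connectedComponentsWithStats(m)
for i in range(1,n):
    if st[i,4]>8:
        for z in(.07,.078):
            v=ray(im,T,*ce[i],z)[:2]-[.515,-.0938];print(st[i],ce[i].round(),np.degrees(np.arctan2(v[1],v[0])).round(1),np.linalg.norm(v).round(4))
cv2.imwrite(f"pics/{sys.argv[1]}.png",im["color"][:,:,::-1])
E
python3 red.py w5
```

```text
[535 248  25  26 199] [550. 261.] 146.7 0.1324
[535 248  25  26 199] [550. 261.] 149.6 0.1279
[542 272  11   7  20] [548. 276.] 143.6 0.1305
[542 272  11   7  20] [548. 276.] 146.6 0.1256
[554 273   6   3   9] [556. 274.] 143.4 0.1344
[554 273   6   3   9] [556. 274.] 146.4 0.1293
```

```bash
python3 -m pendant '[{"ax":0,"ay":0,"az":0,"tx":-15,"ty":-10,"tz":0,"fingers":1},{"ax":0,"ay":0,"az":-0.14,"tx":-20,"ty":-13,"tz":30,"fingers":1},{"ax":0,"ay":0,"az":-0.28,"tx":-15,"ty":-10,"tz":75,"fingers":1},{"ax":0,"ay":0,"az":-0.42,"tx":0,"ty":0,"tz":110,"fingers":1},{"ax":0,"ay":0,"az":-0.56,"tx":30,"ty":20,"tz":125,"fingers":1},{"ax":0,"ay":0,"az":-0.7,"tx":30,"ty":20,"tz":125,"fingers":1},{"ax":0,"ay":0,"az":-0.85,"tx":30,"ty":20,"tz":125,"fingers":1},{"ax":0,"ay":0,"az":-0.99,"tx":30,"ty":20,"tz":125,"fingers":1},{"ax":0,"ay":0,"az":-1.14,"tx":30,"ty":20,"tz":125,"fingers":1},{"ax":0,"ay":0,"az":-1.28,"tx":30,"ty":20,"tz":125,"fingers":1},{"ax":0,"ay":0,"az":-1.43,"tx":30,"ty":20,"tz":125,"fingers":1},{"ax":0,"ay":0,"az":-1.57,"tx":30,"ty":20,"tz":125,"fingers":1},{"ax":0,"ay":0,"az":-1.72,"tx":30,"ty":20,"tz":125,"fingers":1},{"ax":0,"ay":0,"az":-1.86,"tx":30,"ty":20,"tz":125,"fingers":1},{"ax":0,"ay":0,"az":-2.01,"tx":30,"ty":20,"tz":125,"fingers":1},{"ax":0,"ay":0,"az":-2.15,"tx":30,"ty":20,"tz":125,"fingers":1},{"ax":0,"ay":0,"az":-2.3,"tx":30,"ty":20,"tz":125,"fingers":1},{"ax":0,"ay":0,"az":-2.44,"tx":30,"ty":20,"tz":125,"fingers":1},{"ax":0,"ay":0,"az":-2.5,"tx":30,"ty":20,"tz":125,"fingers":1},{"ax":0,"ay":0,"az":-2.5,"tx":30,"ty":20,"tz":125,"fingers":1}]'; python3 red.py w6
```

```text
clock: 19.25
ee_pos: [0.5142, -0.0952, 0.1924]
tool_rot: [-0.0, 0.82, 0.572, -0.0]
ft_force: [-0.9, -0.2, 0.8]
finger_gap: -0.0001
grasp_force: 0.0
[245 205  15   7  65] [252. 208.] -179.8 0.0244
[245 205  15   7  65] [252. 208.] 174.3 0.0229
```

View pics/w6.png

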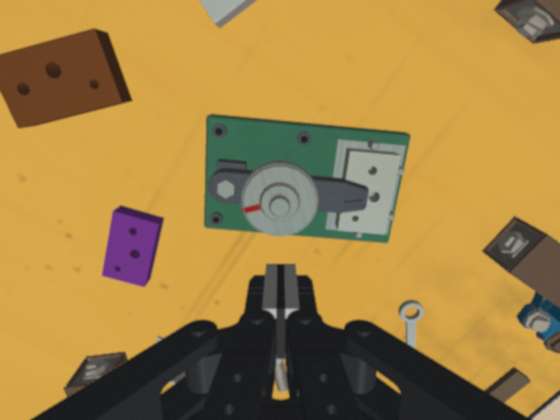

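The mark at (252,208) lies at 174° world, so the nut has turned about 556° from its start. The strap is still over the block, and about 164° remains.

```bash
python3 -m pendant '[{"ax":0,"ay":0,"az":-0.14,"tx":10,"ty":-20,"tz":0,"fingers":1},{"ax":0,"ay":0,"az":-0.28,"tx":20,"ty":-48,"tz":0,"fingers":1},{"ax":0,"ay":0,"az":-0.43,"tx":26,"ty":-54,"tz":0,"fingers":1},{"ax":0,"ay":0,"az":-0.57,"tx":26,"ty":-54,"tz":0,"fingers":1},{"ax":0,"ay":0,"az":-0.72,"tx":26,"ty":-54,"tz":0,"fingers":1},{"ax":0,"ay":0,"az":-0.86,"tx":26,"ty":-54,"tz":-10,"fingers":1},{"ax":0,"ay":0,"az":-1.01,"tx":26,"ty":-54,"tz":-20,"fingers":1},{"ax":0,"ay":0,"az":-1.15,"tx":26,"ty":-54,"tz":-30,"fingers":1},{"ax":0,"ay":0,"az":-1.3,"tx":26,"ty":-54,"tz":-45,"fingers":1},{"ax":0,"ay":0,"az":-1.44,"tx":26,"ty":-54,"tz":-60,"fingers":1},{"ax":0,"ay":0,"az":-1.59,"tx":26,"ty":-54,"tz":-75,"fingers":1},{"ax":0,"ay":0,"az":-1.73,"tx":26,"ty":-54,"tz":-90,"fingers":1},{"ax":0,"ay":0,"az":-1.88,"tx":26,"ty":-54,"tz":-105,"fingers":1},{"ax":0,"ay":0,"az":-2.02,"tx":26,"ty":-54,"tz":-120,"fingers":1},{"ax":0,"ay":0,"az":-2.17,"tx":26,"ty":-54,"tz":-125,"fingers":1},{"ax":0,"ay":0,"az":-2.31,"tx":24,"ty":-48,"tz":-125,"fingers":1},{"ax":0,"ay":0,"az":-2.335,"tx":20.5,"ty":-39,"tz":-125,"fingers":1},{"ax":0,"ay":0,"az":-2.335,"tx":18.5,"ty":-34.7,"tz":-125,"fingers":1},{"ax":0,"ay":0,"az":-2.335,"tx":17,"ty":-31.6,"tz":-125,"fingers":1},{"ax":0,"ay":0,"az":-2.335,"tx":17,"ty":-31.6,"tz":-125,"fingers":1}]'; python3 orb.py -64 36.7 8.3 20 0 0
```

```text
clock: 21.3
ee_pos: [0.5335, -0.1287, 0.0678]
tool_rot: [0.0, 0.849, -0.528, 0.003]
ft_force: [6.6, -13.2, -6.9]
finger_gap: -0.0001
grasp_force: 7.5
{"ax":0,"ay":0,"az":0.14,"tx":4.6,"ty":2.7,"tz":0.0,"fingers":1},{"ax":0,"ay":0,"az":0.29,"tx":8.8,"ty":6.0,"tz":0.1,"fingers":1},{"ax":0,"ay":0,"az":0.43,"tx":12.4,"ty":9.8,"tz":0.1,"fingers":1},{"ax":0,"ay":0,"az":0.58,"tx":15.4,"ty":14.2,"tz":0.2,"fingers":1},{"ax":0,"ay":0,"az":0.72,"tx":17.8,"ty":18.9,"tz":0.2,"fingers":1},{"ax":0,"ay":0,"az":0.87,"tx":19.5,"ty":24.0,"tz":0.3,"fingers":1},{"ax":0,"ay":0,"az":1.01,"tx":20.4,"ty":29.2,"tz":0.3,"fingers":1},{"ax":0,"ay":0,"az":1.16,"tx":20.6,"ty":34.5,"tz":0.4,"fingers":1},{"ax":0,"ay":0,"az":1.30,"tx":20.0,"ty":39.8,"tz":0.4,"fingers":1},{"ax":0,"ay":0,"az":1.45,"tx":18.6,"ty":44.9,"tz":0.5,"fingers":1},{"ax":0,"ay":0,"az":1.59,"tx":16.5,"ty":49.8,"tz":0.5,"fingers":1},{"ax":0,"ay":0,"az":1.74,"tx":13.8,"ty":54.3,"tz":0.6,"fingers":1},{"ax":0,"ay":0,"az":1.88,"tx":10.4,"ty":58.4,"tz":0.6,"fingers":1},{"ax":0,"ay":0,"az":2.03,"tx":6.4,"ty":62.0,"tz":0.6,"fingers":1},{"ax":0,"ay":0,"az":2.17,"tx":2.0,"ty":64.9,"tz":0.7,"fingers":1},{"ax":0,"ay":0,"az":2.32,"tx":-2.8,"ty":67.2,"tz":0.7,"fingers":1},{"ax":0,"ay":0,"az":2.46,"tx":-7.9,"ty":68.8,"tz":0.8,"fingers":1},{"ax":0,"ay":0,"az":2.61,"tx":-13.1,"ty":69.6,"tz":0.8,"fingers":1},{"ax":0,"ay":0,"az":2.75,"tx":-18.5,"ty":69.6,"tz":0.9,"fingers":1},{"ax":0,"ay":0,"az":2.90,"tx":-23.7,"ty":68.9,"tz":0.9,"fingers":1},
```

```bash
python3 -m pendant '[{"ax":0,"ay":0,"az":0.14,"tx":4.6,"ty":2.8,"tz":0,"fingers":1},{"ax":0,"ay":0,"az":0.29,"tx":8.8,"ty":6.2,"tz":0.1,"fingers":1},{"ax":0,"ay":0,"az":0.43,"tx":12.4,"ty":10.1,"tz":0.1,"fingers":1},{"ax":0,"ay":0,"az":0.58,"tx":15.4,"ty":14.6,"tz":0.2,"fingers":1},{"ax":0,"ay":0,"az":0.72,"tx":17.8,"ty":19.4,"tz":0.2,"fingers":1},{"ax":0,"ay":0,"az":0.87,"tx":19.5,"ty":24.6,"tz":0.3,"fingers":1},{"ax":0,"ay":0,"az":1.01,"tx":20.4,"ty":29.9,"tz":0.3,"fingers":1},{"ax":0,"ay":0,"az":1.16,"tx":20.6,"ty":35.3,"tz":0.4,"fingers":1},{"ax":0,"ay":0,"az":1.3,"tx":20,"ty":40.7,"tz":0.4,"fingers":1},{"ax":0,"ay":0,"az":1.45,"tx":18.6,"ty":45.9,"tz":0.5,"fingers":1},{"ax":0,"ay":0,"az":1.59,"tx":16.5,"ty":50.9,"tz":0.5,"fingers":1},{"ax":0,"ay":0,"az":1.74,"tx":13.8,"ty":55.5,"tz":0.6,"fingers":1},{"ax":0,"ay":0,"az":1.88,"tx":10.4,"ty":59.6,"tz":0.6,"fingers":1},{"ax":0,"ay":0,"az":2.03,"tx":6.4,"ty":63.2,"tz":0.6,"fingers":1},{"ax":0,"ay":0,"az":2.17,"tx":2,"ty":66.1,"tz":0.7,"fingers":1},{"ax":0,"ay":0,"az":2.32,"tx":-2.8,"ty":68.4,"tz":0.7,"fingers":1},{"ax":0,"ay":0,"az":2.46,"tx":-7.9,"ty":70,"tz":0.8,"fingers":1},{"ax":0,"ay":0,"az":2.61,"tx":-13.1,"ty":70.8,"tz":0.8,"fingers":1},{"ax":0,"ay":0,"az":2.75,"tx":-18.5,"ty":70.8,"tz":0.9,"fingers":1},{"ax":0,"ay":0,"az":2.9,"tx":-23.7,"ty":70.1,"tz":0.9,"fingers":1}]'
```

```text
clock: 23.3
ee_pos: [0.5063, -0.0538, 0.0683]
tool_rot: [-0.002, 0.625, 0.781, 0.0]
ft_force: [-3.4, 24.4, 6.3]
finger_gap: 0.0001
grasp_force: 12.4
```

```bash
python3 -m pendant '[{"ax":0,"ay":0,"az":0,"tx":-4,"ty":18,"tz":0,"fingers":1},{"ax":0,"ay":0,"az":0,"tx":-4,"ty":18,"tz":45,"fingers":1},{"ax":0,"ay":0,"az":0,"tx":-4,"ty":10,"tz":90,"fingers":1},{"ax":0,"ay":0,"az":0,"tx":0,"ty":-20,"tz":122,"fingers":1},{"ax":0,"ay":0,"az":0,"tx":6,"ty":-36,"tz":125,"fingers":1},{"ax":0,"ay":0,"az":0,"tx":6,"ty":-36,"tz":125,"fingers":1},{"ax":0,"ay":0,"az":0,"tx":6,"ty":-36,"tz":125,"fingers":1}]'; python3 red.py w7
```

```text
clock: 24.0
ee_pos: [0.5131, -0.0925, 0.1923]
tool_rot: [-0.001, 0.628, 0.778, -0.0]
ft_force: [-0.6, -0.2, -0.2]
finger_gap: 0.0001
grasp_force: 0.0
[298 216  16  10  62] [305. 221.] -28.7 0.0243
[298 216  16  10  62] [305. 221.] -23.6 0.0219
```

View pics/w7.png

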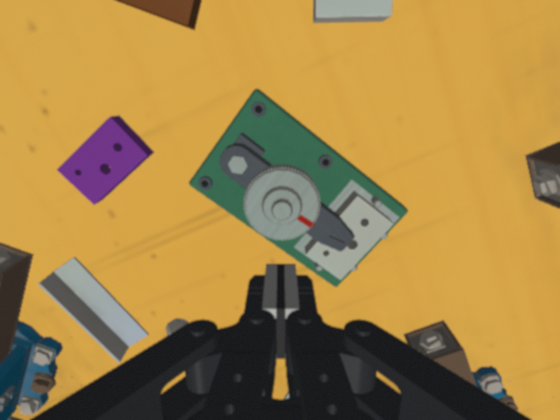

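The mark is back at -24° with the strap at -26°, so the nut is two full turns on. The block sits in its nest. Now I place the fingers beside the strap to push it anticlockwise.

```bash
python3 -m pendant '[{"ax":0,"ay":0,"az":-0.14,"tx":16,"ty":-30,"tz":0,"fingers":1},{"ax":0,"ay":0,"az":-0.28,"tx":31.5,"ty":-59.6,"tz":0,"fingers":1},{"ax":0,"ay":0,"az":-0.42,"tx":31.5,"ty":-59.6,"tz":-30,"fingers":1},{"ax":0,"ay":0,"az":-0.56,"tx":31.5,"ty":-59.6,"tz":-70,"fingers":1},{"ax":0,"ay":0,"az":-0.66,"tx":31.5,"ty":-59.6,"tz":-110,"fingers":1},{"ax":0,"ay":0,"az":-0.66,"tx":31.5,"ty":-59.6,"tz":-140,"fingers":1},{"ax":0,"ay":0,"az":-0.66,"tx":31.5,"ty":-59.6,"tz":-148,"fingers":1},{"ax":0,"ay":0,"az":-0.66,"tx":31.5,"ty":-59.6,"tz":-148,"fingers":1}]'
python3 - <<'E'
import numpy as np
t0=np.radians(-25.6)
P=lambda d,o:np.array([[np.cos(t0+d),-np.sin(t0+d)],[np.sin(t0+d),np.cos(t0+d)]])@[52,-o]
p0=P(0,40)
for i in range(1,3): print('{"ax":0,"ay":0,"az":0,"tx":%.1f,"ty":%.1f,"tz":0,"fingers":1}'%tuple(P(0,40-16.3*i/2)-p0),end=',')
for i in range(1,17):
    d=np.radians(90*i/16);print('{"ax":0,"ay":0,"az":%.2f,"tx":%.1f,"ty":%.1f,"tz":0,"fingers":1}'%(d,*(P(d,23.7)-p0)),end=',')
for o in(30,50):print('{"ax":0,"ay":0,"az":%.2f,"tx":%.1f,"ty":%.1f,"tz":0,"fingers":1}'%(d,*(P(d,o)-p0)),end=',')
E
```

```text
clock: 24.85
ee_pos: [0.5446, -0.1514, 0.044]
tool_rot: [-0.001, 0.846, 0.533, -0.001]
ft_force: [0.9, 0.3, 0.5]
finger_gap: -0.0001
grasp_force: 0.0
{"ax":0,"ay":0,"az":0,"tx":3.5,"ty":7.3,"tz":0,"fingers":1},{"ax":0,"ay":0,"az":0,"tx":7.0,"ty":14.7,"tz":0,"fingers":1},{"ax":0,"ay":0,"az":0.10,"tx":11.2,"ty":18.5,"tz":0,"fingers":1},{"ax":0,"ay":0,"az":0.20,"tx":14.9,"ty":22.7,"tz":0,"fingers":1},{"ax":0,"ay":0,"az":0.29,"tx":18.2,"ty":27.2,"tz":0,"fingers":1},{"ax":0,"ay":0,"az":0.39,"tx":21.0,"ty":32.1,"tz":0,"fingers":1},{"ax":0,"ay":0,"az":0.49,"tx":23.4,"ty":37.2,"tz":0,"fingers":1},{"ax":0,"ay":0,"az":0.59,"tx":25.2,"ty":42.5,"tz":0,"fingers":1},{"ax":0,"ay":0,"az":0.69,"tx":26.5,"ty":47.9,"tz":0,"fingers":1},{"ax":0,"ay":0,"az":0.79,"tx":27.3,"ty":53.5,"tz":0,"fingers":1},{"ax":0,"ay":0,"az":0.88,"tx":27.5,"ty":59.1,"tz":0,"fingers":1},{"ax":0,"ay":0,"az":0.98,"tx":27.2,"ty":64.7,"tz":0,"fingers":1},{"ax":0,"ay":0,"az":1.08,"tx":26.3,"ty":70.2,"tz":0,"fingers":1},{"ax":0,"ay":0,"az":1.18,"tx":24.9,"ty":75.6,"tz":0,"fingers":1},{"ax":0,"ay":0,"az":1.28,"tx":23.0,"ty":80.9,"tz":0,"fingers":1},{"ax":0,"ay":0,"az":1.37,"tx":20.5,"ty":85.9,"tz":0,"fingers":1},{"ax":0,"ay":0,"az":1.47,"tx":17.6,"ty":90.7,"tz":0,"fingers":1},{"ax":0,"ay":0,"az":1.57,"tx":14.2,"ty":95.2,"tz":0,"fingers":1},{"ax":0,"ay":0,"az":1.57,"tx":19.9,"ty":92.5,"tz":0,"fingers":1},{"ax":0,"ay":0,"az":1.57,"tx":37.9,"ty":83.8,"tz":0,"fingers":1},
```

```bash
python3 -m pendant '[{"ax":0,"ay":0,"az":0,"tx":3.5,"ty":7.3,"tz":0,"fingers":1},{"ax":0,"ay":0,"az":0,"tx":7,"ty":14.7,"tz":0,"fingers":1},{"ax":0,"ay":0,"az":0.1,"tx":11.2,"ty":18.5,"tz":0,"fingers":1},{"ax":0,"ay":0,"az":0.2,"tx":14.9,"ty":22.7,"tz":0,"fingers":1}]'
```

```text
clock: 25.25
ee_pos: [0.5609, -0.1288, 0.0467]
tool_rot: [0.001, 0.787, 0.616, 0.0]
ft_force: [-1.8, -1.3, 0.3]
finger_gap: 0.0003
grasp_force: 0.7
```

```bash
python3 -m pendant '[{"ax":0,"ay":0,"az":0.09,"tx":3.3,"ty":4.5,"tz":-1,"fingers":1},{"ax":0,"ay":0,"az":0.19,"tx":6.1,"ty":9.4,"tz":-2,"fingers":1},{"ax":0,"ay":0,"az":0.29,"tx":8.5,"ty":14.5,"tz":-2,"fingers":1},{"ax":0,"ay":0,"az":0.39,"tx":10.3,"ty":19.8,"tz":-2,"fingers":1},{"ax":0,"ay":0,"az":0.49,"tx":11.6,"ty":25.2,"tz":-2,"fingers":1},{"ax":0,"ay":0,"az":0.59,"tx":12.4,"ty":30.8,"tz":-2,"fingers":1},{"ax":0,"ay":0,"az":0.68,"tx":12.6,"ty":36.4,"tz":-2,"fingers":1},{"ax":0,"ay":0,"az":0.78,"tx":12.3,"ty":42,"tz":-2,"fingers":1},{"ax":0,"ay":0,"az":0.88,"tx":11.4,"ty":47.5,"tz":-2,"fingers":1},{"ax":0,"ay":0,"az":0.98,"tx":10,"ty":52.9,"tz":-2,"fingers":1},{"ax":0,"ay":0,"az":1.08,"tx":8.1,"ty":58.2,"tz":-2,"fingers":1},{"ax":0,"ay":0,"az":1.17,"tx":5.6,"ty":63.2,"tz":-2,"fingers":1},{"ax":0,"ay":0,"az":1.27,"tx":2.7,"ty":68,"tz":-2,"fingers":1},{"ax":0,"ay":0,"az":1.37,"tx":-0.7,"ty":72.5,"tz":-2,"fingers":1},{"ax":0,"ay":0,"az":1.37,"tx":-0.7,"ty":72.5,"tz":-2,"fingers":1}]'
python3 -m pendant '[{"ax":0,"ay":0,"az":0,"tx":6,"ty":-3,"tz":0,"fingers":1},{"ax":0,"ay":0,"az":0,"tx":20,"ty":-10,"tz":2,"fingers":1},{"ax":0,"ay":0,"az":0,"tx":22,"ty":-11,"tz":45,"fingers":1},{"ax":0,"ay":0,"az":0,"tx":20,"ty":-11,"tz":95,"fingers":1},{"ax":0,"ay":0,"az":0,"tx":0,"ty":-40,"tz":130,"fingers":1},{"ax":0,"ay":0,"az":0,"tx":-30,"ty":-75,"tz":148,"fingers":1},{"ax":0,"ay":0,"az":0,"tx":-43,"ty":-37,"tz":148,"fingers":1},{"ax":0,"ay":0,"az":0,"tx":-43,"ty":-37,"tz":148,"fingers":1},{"ax":0,"ay":0,"az":0,"tx":-43,"ty":-37,"tz":148,"fingers":1}]'; python3 red.py w8
```

```text
clock: 26.75
ee_pos: [0.56, -0.056, 0.0447]
tool_rot: [0.001, 0.221, 0.975, 0.0]
ft_force: [0.1, -0.0, 0.5]
finger_gap: -0.0004
grasp_force: 0.0
clock: 27.65
ee_pos: [0.5168, -0.0941, 0.192]
tool_rot: [0.001, 0.223, 0.975, -0.0]
ft_force: [-0.5, -0.2, -0.5]
finger_gap: -0.0
grasp_force: 0.0
[279 221   5  16  66] [281. 228.] -23.3 0.0258
[279 221   5  16  66] [281. 228.] -23.0 0.0225
```

View pics/w8.png

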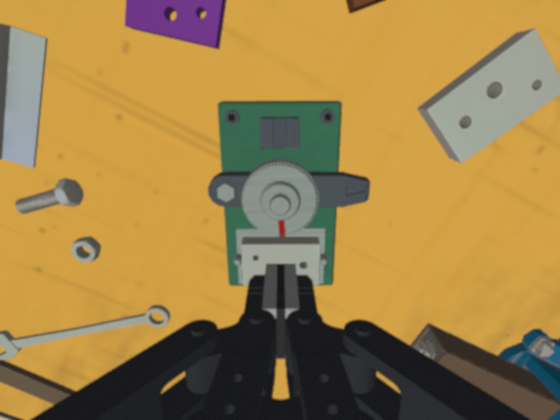

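The strap now lies square across the jig, clear of the block, with its ends at (225,190) and (360,190). The nut's mark is unchanged at (281,228), the block is in its nest, and the arm is clear. I'm handing it in.

```bash
python3 -c "
from plant import ctrl;print(ctrl.sign_off())"
```

```text
the job is handed in; nothing more can be done
None
```

The job is handed in: the nut is backed off two full turns (about 719° by its mark), then the strap was pushed about 90° anticlockwise clear of the block, and the block is still in its nest.

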